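Preset a flow regulator and lock it

TASK

Preset the flow regulator on the test plate before it is issued: turn its knob until the pointer on the knob's skirt faces the steel index finger, then turn the lock ring under it clockwise by its post until it bites and is firmly tight, without forcing it past tight. The pointer must still face the index when the ring is locked; let go of everything and do not disturb the stock lying around it.

Things in the scene. Friction and masses are not known exactly. Their poses are not given: they have to be found in the camera images.
- regulator: Flow regulator, fixed: dark steel test plate 170 x 130 x 10 mm (x, y, z), on it a grey-painted block 70 x 70 mm, top at 32 mm. Origin: centre of the plate's underside, on the table; its z is up and is the common axis of knob and lock ring. The index finger stands on its -x side; the lock ring's post moves on its +x side, always within 75 degrees of +x.
- knob: Black knob; origin on its axis, 50 mm above the table; x runs along its bar grip, the pointer is on the -x side. Turns about the vertical against an even friction of 0.06 N m and stays where it is left. The way to the setting is always clockwise seen from above, 0.4 to 1.4 rad; the end stops lie beyond the settings.
- knob_grip (a point): Point on the axis inside the knob's bar grip, 84 mm above the table. The knob has a round skirt 56 mm in diameter, 50 to 56 mm above the table, and on it an upright bar grip 52 mm long and 14 mm thick, 56 to 98 mm above the table.
- pointer (a point): Tip of the 6 mm wide pointer nose on the rim of the knob's skirt, 34 mm from the axis, 56 mm above the table. Turns with the knob. A white line on the skirt and on the grip's top lead to it.
- index_mark (a point): Where the pointer's tip must be: 34 mm from the axis, 56 mm above the table, 4 mm in front of the tip of the steel index finger. The fixed finger rises from the plate 52 to 60 mm from the axis and reaches inward; its top is 56 mm above the table. Its angle differs from unit to unit.
- lock_ring: Steel lock ring, 64 mm in diameter, 36 to 44 mm above the table, under the knob; an arm (14 mm wide, top at 44 mm) along its x carries the post. Origin on the axis at table height. Clockwise seen from above tightens: it first runs freely for 0.9 to 1.4 rad (about 1.5 N sideways at the post), then bites, at an angle that differs from unit to unit and is not marked.
- lock_post (a point): On the axis of the lock ring's upright round post, 68 mm above the table. Post: 12 mm in diameter, 75 mm from the regulator's axis, 44 to 80 mm above the table. At the bite its resistance jumps to 9.5 N and then grows by 0.7 N per mm of the post's path. Tight from 12 N (4 mm past the bite), spoilt above 17.5 N (12 mm past it): 14 to 15 N is right. It does not spring back.
- clamp_pad (a point): Point on the clamp under the ring, hidden from view, 12 mm from the axis. It stands still while the ring runs freely and turns with the ring from the bite on: moved 0.6 mm is tight, 1.9 mm is spoilt.
- tray: Loose red divided tray 120 x 160 x 45 mm, origin under its centre. Leave alone.
- carton: Loose cardboard carton 90 x 70 x 60 mm, origin under its centre. Leave alone.
- tape: Loose grey ring-shaped roll, 90 mm outer diameter, 25 mm high, origin under its centre. Leave alone.
- spanner: Loose 150 mm spanner lying flat. Leave alone.
- jar: Loose jar, 50 mm in diameter, 70 mm high, origin under its centre. Leave alone.
- nut: Loose steel hexagon nut blank, 24 mm across flats, 14 mm high, origin under its centre. Leave alone.
Mind the look-alikes: they are no part of the job. What is shaped like the regulator but pink, purple or yellow is not meant.

How it is judged (in metres and radians):
On the way, in this order (a step that is already met when the one before it is completed fails the run):
1. the pointer faces the index, within 5 mm, while the ring is still loose (horizontal distance between pointer and index_mark below 0.005 m and distance of clamp_pad from where it was at the start of the episode below 0.0003 m), for 0.2 s.
2. the lock ring is tight with the pointer still at the index (horizontal distance between pointer and index_mark below 0.005 m and distance of clamp_pad from where it was at the start of the episode above 0.0006 m), for 0.2 s.
At the end, for the whole second after the job is handed in: The pointer's tip is within 5 mm of the index mark, and the lock ring is tight but not spoilt: its clamp has been carried 0.6 to 1.9 mm past the bite (12 to 17.5 N at the post), and the ring has not been turned back: its post stands more than 60 mm from where it started (all of step 2 and distance of clamp_pad from where it was at the start of the episode below 0.0019 m and distance of lock_post from where it was at the start of the episode above 0.06 m); the robot touches nothing.
It fails at once if the lock ring is forced past tight (clamp carried more than 1.9 mm) (distance of clamp_pad from where it was at the start of the episode above 0.0019 m).
It fails at once if a bystander is moved by more than 25 mm (distance of any of tray, carton, tape, spanner, jar, nut from where it was at the start of the episode above 0.025 m).
It also fails if it takes over 64 s, if anything falls off the work surface, if the arm or the gripper's body presses on something with over 40 N, if the wrist force passes 120 N, or if a joint passes its speed limit or range.

ROBOT

A 6-joint arm with a two-finger parallel gripper is mounted at the origin on the work surface. World frame = base frame: x ahead of the robot, y to its left, z up, the work surface at z = 0. Lengths are in mm, angles in rad, forces in N, time in s.
With the tool pointing down it reaches from about 400 to 925 mm from the base axis. Payload 3.4 kg.
Tool frame: the origin (TCP) lies on the front face of the gripper's body, between the roots of the fingers; the fingertips stand 73 mm ahead of it and the grasp point (between the pads) lies robot.tcp_to_grasp ahead of it (robot.tcp_to_grasp is the distance from the TCP to the grasp point, in mm); x points along the fingers, y is the direction in which the jaws open and shut, and the axes are right-handed (so a half turn about x gives the same grasp; the last joint's range is limited). The gripper opens to 85 mm and grips with 20 to 120 N. Pads are 22 mm wide; open, the fingers measure 114 mm over their backs; the gripper's body (76 mm by 85 mm) begins 54 mm behind the grasp point. The pads swing forward as they close: fully open they stand 13 mm farther back than shut.
Start: joints at [-1.179, 0.307, 1.506, -0, 1.328, -0.073], TCP at [257.719, -514.016, 303.905] pointing down, gripper open.
Joint ranges: [-3.12, 3.12], [-1.05, 2.28], [0.14, 2.33], [-1.42, 4.57], [0.1, 2.73], [-2.68, 2.68]. Speed limits (rad/s): [2.57, 2.57, 3.14, 3.14, 3.14, 3.14].

INTERFACE

Orientations are given as a rotation vector (axis times angle).
In Python, from plant import robot, jaws, solve_ik, get_image, job, monitor gives the robot as it stands. Calls block until the motion is done:
- robot.move_pose(position, orientation): joint-space move of the TCP to a pose.
- robot.move_l(position, orientation=None, speed=150): straight line of the TCP; orientation=None keeps the orientation; speed is the mean speed in mm/s.
- robot.goto_joints(angles): joint-space move.
- jaws.grip(opening, strength=None): finger opening in mm; strength is the grip in N (None keeps the last); returns when the fingers have stopped.
- robot.dwell(seconds).
- solve_ik(position, orientation): joint angles nearest the present ones, or None.
- get_image(name): name is "scene" or "side" or "wrist"; returns a dict with "pixels" (384x512x3 uint8, red, green, blue), "mtx" (3x3 intrinsics, pixels), "R" (3x3) and "t" (3): a world point X has camera coordinates R X + t. Camera axes: x right, y down, z forward; pixel columns grow to the right and rows downward; lengths in mm; the calibration is good to about 2 mm. The wrist camera is an equidistant fisheye: a pixel r from the principal point sees the ray r / f radians off the axis. A picture is of the moment at which its call begins. There is no depth.
A pose or a line that the arm cannot do raises robot.PlanningError and nothing moves.
- job.hand_in(): hands the job in, once; it reports no verdict.
Readings, each from a call of its own:
- monitor.current_time_s(): time.
- monitor.current_joint_pos(): joint angles.
- monitor.current_dq(): joint speeds.
- monitor.current_effort(): joint torques, N m.
- monitor.current_tcp_pos(): TCP position.
- monitor.current_ee_rot(): TCP orientation.
- monitor.current_force(): force on the tool from outside, world axes, zero at the start.
- monitor.current_moment(): the same for the moment, N m.
- monitor.current_opening(): finger opening in mm.
Only numpy, scipy, OpenCV 4.12 (cv2) and the standard library are available. Lean on these libraries where they do the work, as an engineer would, in place of code of your own. Each camera call takes 0.05 s, during which the arm holds its last target.

## Working session

There is one attempt and no reset: what is moved stays moved. The work goes in short steps, each a Python script; the robot and the scene stay as the last script left them, time stands still between calls to the robot, and variables do not carry over. Pictures are saved under pics/ and viewed, and the job is handed in when it is done.

```bash
ls; mkdir -p pics; python3 - <<'E'
from plant import robot, jaws, solve_ik, get_image, job, monitor
import cv2,numpy as np
for n in ["scene","side","wrist"]:
    d=get_image(n); cv2.imwrite(f"pics/{n}0.png",cv2.resize(d["pixels"][:,:,::-1],None,fx=1.5,fy=1.5,interpolation=cv2.INTER_CUBIC))
    np.savez(f"{n}0.npz",**d)
    print(n,d["mtx"].tolist(),d["R"].round(4).tolist(),d["t"].tolist())
print(robot.tcp_to_grasp,monitor.current_time_s(),monitor.current_ee_rot(),monitor.current_force())
E
```

```text
pics
scene [[370.1688762233328, 0.0, 261.6458269980315], [0.0, 370.1688762233328, 192.25829176556985], [0.0, 0.0, 1.0]] [[0.2932, 0.956, 0.0104], [0.7811, -0.2333, -0.5792], [-0.5513, 0.1779, -0.8151]] [-145.87086109974243, -327.709730030249, 1349.4581590167556]
side [[375.07145625129823, 0.0, 254.19107324002456], [0.0, 375.07145625129823, 195.69590974466146], [0.0, 0.0, 1.0]] [[-0.9777, -0.2098, -0.0105], [-0.1385, 0.6813, -0.7188], [0.1579, -0.7013, -0.6952]] [498.55217831754544, 118.9792186241386, 1022.3963151758742]
wrist [[297.3186396354542, 0.0, 259.3209022339626], [0.0, 297.3186396354542, 192.96600937067944], [0.0, 0.0, 1.0]] [[0.4484, -0.8938, -0.0018], [-0.8629, -0.4334, 0.2601], [-0.2333, -0.1151, -0.9656]] [-575.1435716058779, -34.59045840554633, 378.9543594498602]
53.900000000000006 0.15 [ 1.96316466  0.46621029 -1.96362799] [ 0.38276223 -0.08045138  0.28805253]
```

View pics/scene0.png

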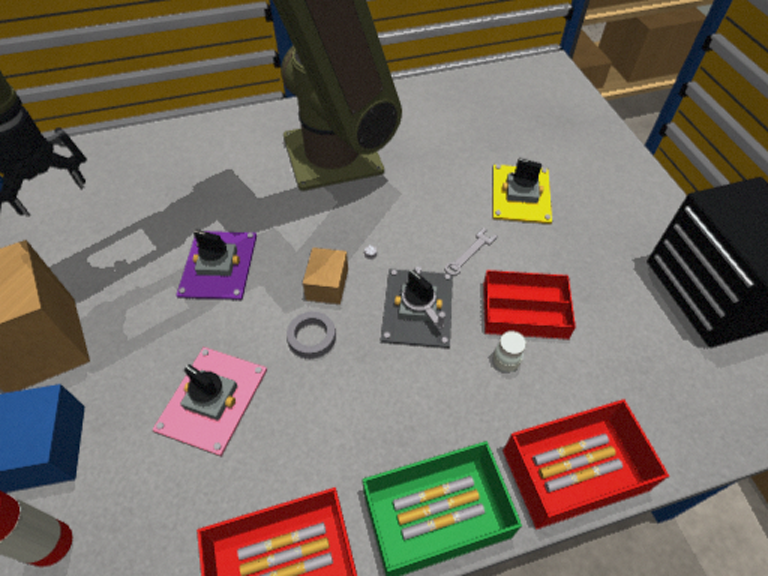

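View pics/side0.png

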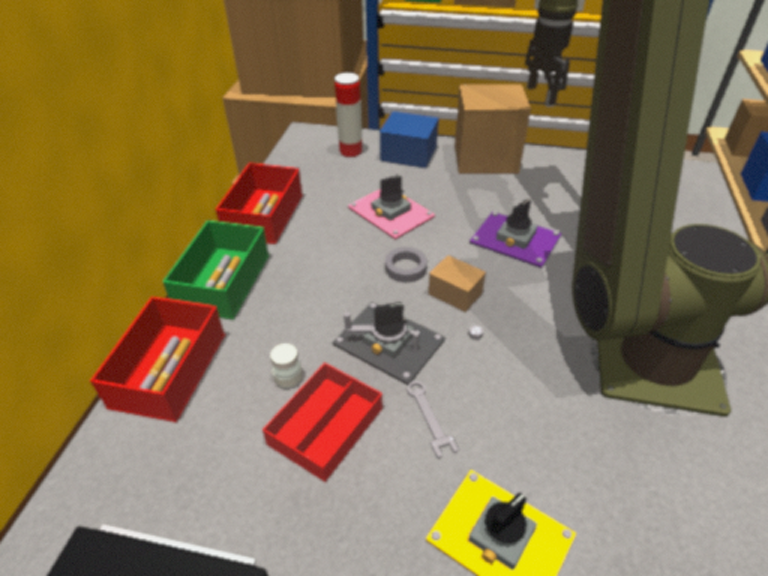

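View pics/wrist0.png

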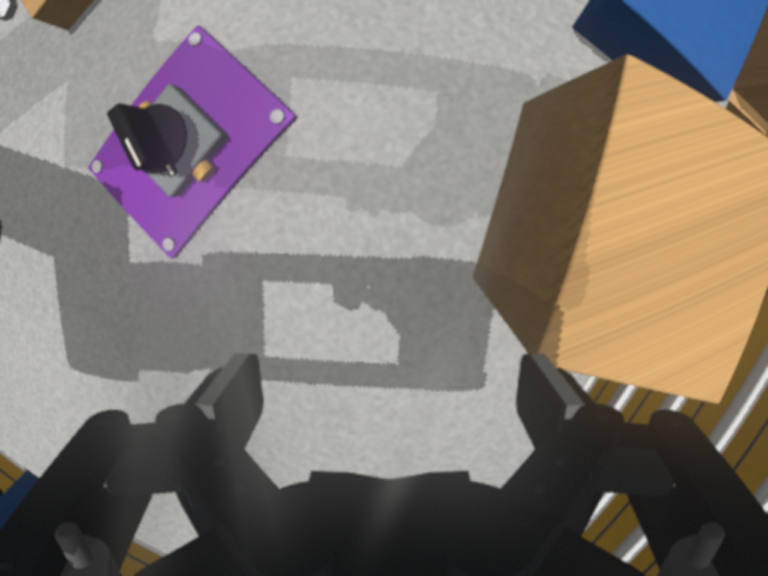

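The dark regulator sits near (418,307) in the scene picture (1.5x), with its post lower right of the knob. Next I'll locate it and view it with the wrist camera.

```bash
cat > h.py <<'E'
from plant import robot, jaws, solve_ik, get_image, job, monitor
import cv2,numpy as np
from scipy.spatial.transform import Rotation as Ro
def ray(d,uv,fish=False):
    K=d["mtx"];u,v=uv
    x=(u-K[0,2])/K[0,0];y=(v-K[1,2])/K[1,1]
    if fish:
        r=np.hypot(x,y); s=np.sin(r)/r if r>1e-9 else 1.; c=np.array([x*s,y*s,np.cos(r)])
    else: c=np.array([x,y,1.])
    R=d["R"]; return -R.T@d["t"], R.T@c
def onz(d,uv,z,fish=False):
    o,r=ray(d,uv,fish); return o+r*(z-o[2])/r[2]
def proj(d,X,fish=False):
    c=d["R"]@np.asarray(X,float)+d["t"]; K=d["mtx"]
    if fish:
        rr=np.hypot(c[0],c[1]); th=np.arctan2(rr,c[2]); p=c[:2]/max(rr,1e-9)*th
    else: p=c[:2]/c[2]
    return p*[K[0,0],K[1,1]]+[K[0,2],K[1,2]]
def down(yaw):
    # tool x down, tool y (jaw axis) at yaw in world xy
    x=np.array([0,0,-1.]);y=np.array([np.cos(yaw),np.sin(yaw),0]);z=np.cross(x,y)
    return Ro.from_matrix(np.c_[x,y,z]).as_rotvec()
def snap(n,f,crop=None,sc=1.5):
    d=get_image(n);np.savez(f+".npz",**d);p=d["pixels"][:,:,::-1]
    if crop: p=p[crop[1]:crop[3],crop[0]:crop[2]]
    cv2.imwrite(f"pics/{f}.png",cv2.resize(p,None,fx=sc,fy=sc,interpolation=cv2.INTER_CUBIC)); return d
E
python3 - <<'E'
from h import *
d=dict(np.load("scene0.npz"))
P=[onz(d,np.array(p)/1.5,10) for p in [(391,270),(453,272),(449,346),(382,341)]]
print(np.round(P,1),np.mean(P,0))
s=dict(np.load("side0.npz"))
P=[onz(s,np.array(p)/1.5,10) for p in [(372,304),(445,338),(406,380),(333,341)]]
print(np.round(P,1),np.mean(P,0))
w=dict(np.load("wrist0.npz")); R=Ro.from_rotvec(monitor.current_ee_rot()).as_matrix()
print("cam in tool",R.T@(-w["R"].T@w["t"]-monitor.current_tcp_pos()), (R.T@w["R"].T).round(3), R.round(2))
print(np.mean(P,0))
for y in np.arange(-3,3.2,.5):
    q=solve_ik([560,100,330],down(y)); print(round(y,1),None if q is None else np.round(q,2))
E
```

```text
[[388.   30.3  10. ]
 [429.  149.9  10. ]
 [588.4  81.9  10. ]
 [542.4 -34.3  10. ]] [486.94877193  56.95855013  10.        ]
[[534.1 -25.   10. ]
 [380.6  35.2  10. ]
 [434.4 145.7  10. ]
 [583.7  84.4  10. ]] [483.20008387  60.0612268   10.        ]
cam in tool [-70.67102385   1.09711274 -65.26978237] [[ 0.    -0.26   0.966]
 [ 1.     0.    -0.   ]
 [-0.     0.966  0.26 ]] [[-0.    0.45 -0.89]
 [ 0.   -0.89 -0.45]
 [-1.   -0.   -0.  ]]
[483.20008387  60.0612268   10.        ]
-3.0 None
-2.5 [ 0.1   0.28  1.48 -0.    1.38  2.6 ]
-2.0 [ 0.1   0.28  1.48 -0.    1.38  2.1 ]
-1.5 [ 0.1   0.28  1.48 -0.    1.38  1.6 ]
-1.0 [0.1  0.28 1.48 0.   1.38 1.1 ]
-0.5 [ 0.1   0.28  1.48 -0.    1.38  0.6 ]
0.0 [ 0.1   0.28  1.48 -0.    1.38  0.1 ]
0.5 [ 0.1   0.28  1.48 -0.    1.38 -0.4 ]
1.0 [ 0.1   0.28  1.48  0.    1.38 -0.9 ]
1.5 [ 0.1   0.28  1.48 -0.    1.38 -1.4 ]
2.0 [ 0.1   0.28  1.48 -0.    1.38 -1.9 ]
2.5 [ 0.1   0.28  1.48 -0.    1.38 -2.4 ]
3.0 None
```

```bash
python3 - <<'E'
from h import *
robot.move_pose([485,58,290],down(0.1))
d=snap("wrist","w1")
print(monitor.current_time_s(),monitor.current_tcp_pos())
E
```

```text
2.4 [485.28053741  57.1990282  290.02360013]
```

View pics/w1.png

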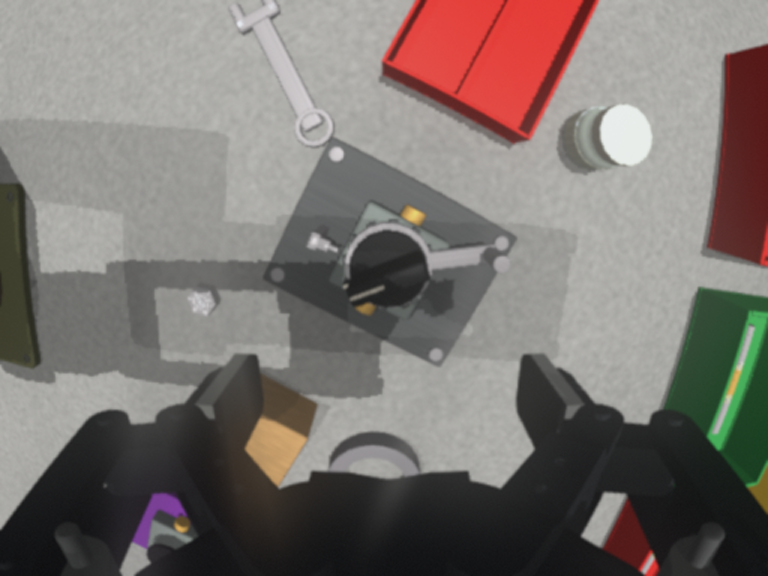

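```bash
python3 - <<'E'
from h import *
d=dict(np.load("w1.npz"));p=d["pixels"][:,:,::-1][85:255,165:365]
cv2.imwrite("pics/w1c.png",cv2.resize(p,None,fx=4,fy=3.5,interpolation=cv2.INTER_CUBIC) if 0 else cv2.resize(p,(700,595),interpolation=cv2.INTER_CUBIC))
E
```

```text
(no output)
```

View pics/w1c.png

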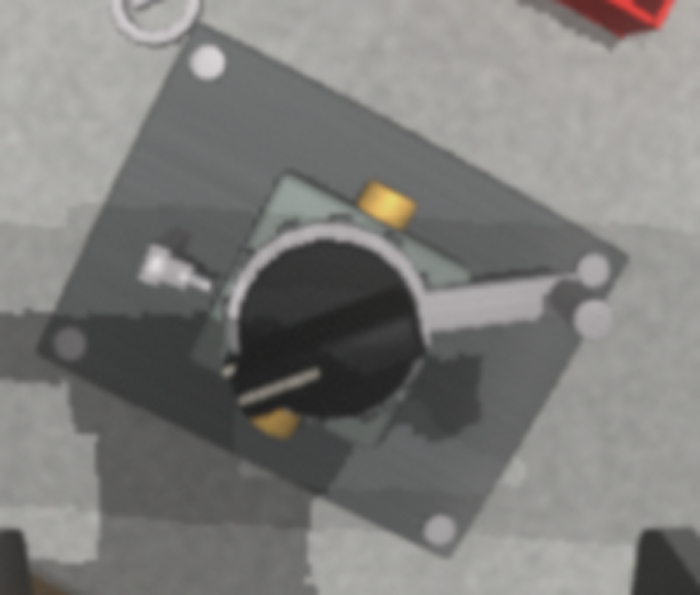

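```bash
python3 - <<'E'
from h import *
d=dict(np.load("w1.npz"))
c=lambda u,v:(165+(u+.5)/3.5-.5,85+(v+.5)/3.5-.5)
def P(u,v,z): return onz(d,c(u,v),z,True)
C=np.array([P(*p,10) for p in [(192,25),(630,258),(448,557),(38,350)]])
o=C.mean(0)[:2]; xa=(C[1]+C[2]-C[0]-C[3])[:2]; yaw=np.arctan2(xa[1],xa[0])
print(C.round(1),"centre",o,"yaw",np.degrees(yaw),np.linalg.norm(xa)/2)
def pol(n,p): 
    v=p[:2]-o; print(n,p.round(1),"r",np.hypot(*v).round(1),"ang",np.degrees(np.arctan2(v[1],v[0])).round(1),"rel",np.degrees(np.arctan2(v[1],v[0])-yaw).round(1))
pol("fingertip",P(210,286,56)); pol("fingerbase",P(150,265,56))
pol("post",P(594,319,80)); pol("pointer",P(228,370,56))
pol("skirt",P(330,325,56))
a=P(243,402,98);b=P(318,374,98); v=(a-b)[:2];print("line",a,b,np.degrees(np.arctan2(v[1],v[0])))
pol("lineend",a)
E
```

```text
[[430.  144.4  10. ]
 [587.8  81.2  10. ]
 [538.2 -36.6  10. ]
 [383.3  27.6  10. ]] centre [484.80860647  54.1532462 ] yaw -22.16300837763522 168.8412625230947
fingertip [448.2  64.6  56. ] r 38.1 ang 164.0 rel 186.2
fingerbase [429.7  69.4  56. ] r 57.2 ang 164.6 rel 186.7
post [558.3  70.8  80. ] r 75.3 ang 12.8 rel 34.9
pointer [455.6  39.3  56. ] r 32.8 ang -153.2 rel -131.0
skirt [485.   56.3  56. ] r 2.1 ang 84.5 rel 106.7
line [463.38035015  42.34285357  98.        ] [482.34851788  51.90159407  98.        ] -153.25482506446224
lineend [463.4  42.3  98. ] r 24.5 ang -151.1 rel -129.0
```

```bash
python3 - <<'E'
from h import *
ax=[484.8,54.8]; y0=np.radians(-63.2)
jaws.grip(45,30)
robot.move_pose([*ax,200],down(y0))
print(monitor.current_time_s(),monitor.current_force().round(2))
robot.move_l([*ax,84+robot.tcp_to_grasp],speed=120)
f0=monitor.current_force();print(f0.round(2),monitor.current_joint_pos().round(3))
jaws.grip(5,30); print(monitor.current_opening(),monitor.current_force().round(2),monitor.current_tcp_pos())
snap("wrist","w2"); print(monitor.current_time_s())
E
```

```text
3.975 [-0.23 -0.14  0.22]
[ 0.48 -1.13 -0.45] [0.026 0.384 1.899 0.    0.858 1.129]
13.564669462176878 [-1.73  3.12  7.16] [485.16363931  55.33339761 138.8295136 ]
5.0667
```

View pics/w2.png

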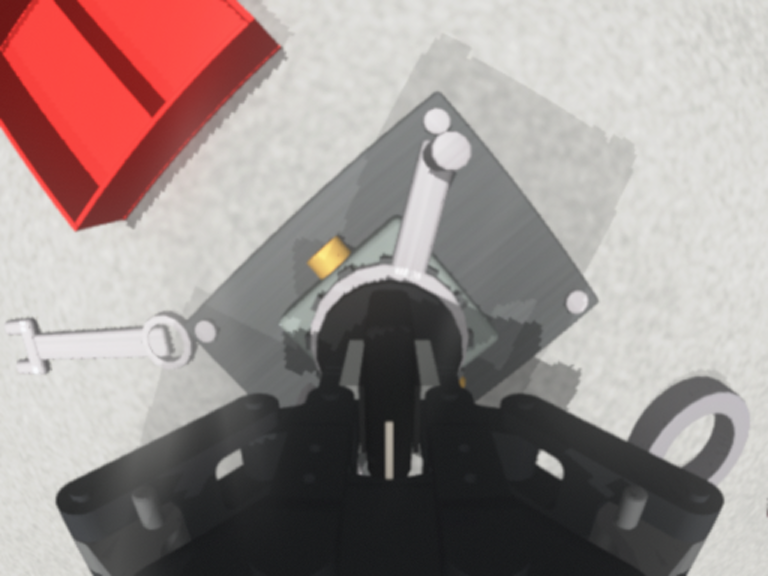

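The bar (white line at 389,450) is gripped squarely, so I'll turn it clockwise.

```bash
python3 - <<'E'
from h import *
q=np.array(monitor.current_joint_pos()); 
for k in (0.37,0.743):
    t=q.copy(); t[5]+=k; robot.goto_joints(t)
    print(monitor.current_force().round(2),monitor.current_moment().round(3),monitor.current_joint_pos()[5]-q[5])
jaws.grip(45); p=monitor.current_tcp_pos()
robot.move_l([p[0],p[1],200],speed=150)
robot.move_pose([485,57,290],down(0.1))
snap("wrist","w3"); 
d=dict(np.load("w3.npz"));pc=d["pixels"][:,:,::-1][85:255,165:365]
cv2.imwrite("pics/w3c.png",cv2.resize(pc,(700,595),interpolation=cv2.INTER_CUBIC))
print(monitor.current_time_s(), monitor.current_force())
E
```

```text
[-0.14  0.4  -0.41] [-0.048 -0.007 -0.022] 0.3671202388423631
[-0.28 -1.73  0.06] [-0.286  0.033 -0.062] 0.7387283394709527
8.6667 [-0.8304723  -0.12200511  0.13944475]
```

View pics/w3c.png

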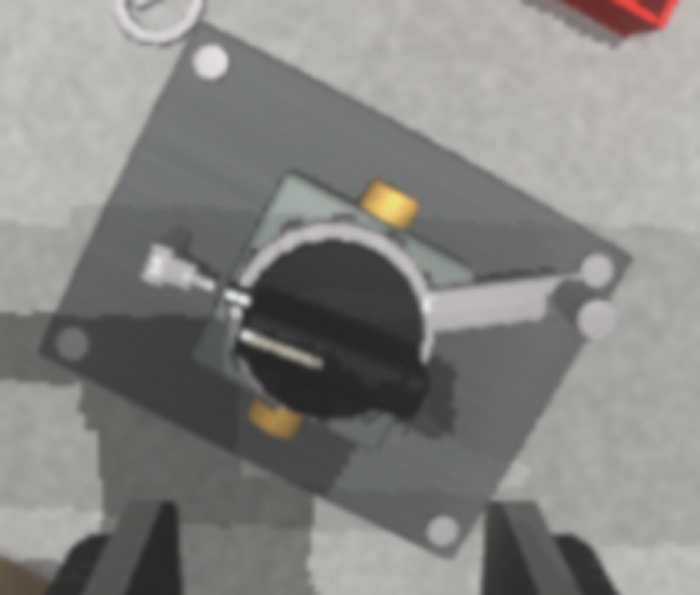

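```bash
python3 - <<'E'
from h import *
d=dict(np.load("w3.npz")); o=np.array([484.8,54.8])
c=lambda u,v:(165+(u+.5)/3.5-.5,85+(v+.5)/3.5-.5)
for n,u,v,z in [("tip",214,287,56),("ptr",228,293,56),("post",598,319,80),("l1",245,336,98),("l2",320,364,98)]:
    p=onz(d,c(u,v),z,True)[:2]; w=p-o; print(n,p,np.hypot(*w),np.degrees(np.arctan2(w[1],w[0]))%360)
print("jar",onz(dict(np.load("w1.npz")),(417,90),70,True))
a,b=[onz(d,c(*q),98,True)[:2] for q in[(245,336),(320,364)]];print(np.degrees(np.arctan2(*(a-b)[::-1]))%360)
for ang in (12.8,-30,-76): 
    t=np.radians(ang); print(solve_ik([o[0]+75*np.cos(t),o[1]+75*np.sin(t),124],down(t+np.pi/2)))
E
```

```text
tip [448.56104589  64.33477396] 37.47230590089069 165.25908829774593
ptr [452.8835065   62.91616644] 32.93227466916241 165.73244638099257
post [558.29681345  70.8720945 ] 75.23359494623442 12.335119308747988
l1 [461.70440495  60.09069859] 23.69383890880513 167.09740432095143
l2 [481.74623922  54.57902135] 3.061745652112562 184.1388682401639
jar [641.8056474  172.32090597  70.        ]
164.62328944167643
[ 5.22139340e-02  4.82043130e-01  1.75157896e+00 -4.44089210e-16
  9.07970564e-01 -1.74198454e+00]
[-4.53410333e-02  4.69140612e-01  1.77924730e+00 -4.44089210e-16
  8.93204743e-01 -1.09253858e+00]
[-1.19669745e-01  4.21363689e-01  1.88095374e+00 -4.44089210e-16
  8.39275226e-01 -3.64015840e-01]
```

The pointer lies within about 1° of the index, roughly 0.5 mm. Next is the ring: I'll cage the post loosely and push it along its arc.

```bash
cat >> h.py <<'E'
O=np.array([484.9,54.9])
def arc(deg,z=124,r=75): 
    t=np.radians(deg); return [O[0]+r*np.cos(t),O[1]+r*np.sin(t),z],down(t+np.pi/2)
def ft(deg,f0=0):
    t=np.radians(deg); f=monitor.current_force()-f0
    return f@[-np.sin(t),np.cos(t),0], f@[np.cos(t),np.sin(t),0], f[2]
def post():
    p=monitor.current_tcp_pos()[:2]-O; return np.degrees(np.arctan2(p[1],p[0])),np.hypot(*p)
E
python3 - <<'E'
from h import *
jaws.grip(32,60)
p,o=arc(12.5,190); robot.move_pose(p,o)
p,o=arc(12.5); robot.move_l(p,o,speed=100)
print(monitor.current_time_s(),monitor.current_opening(),np.round(ft(12.5),2))
jaws.grip(17,60); print(monitor.current_opening(),np.round(ft(12.5),2))
f0=monitor.current_force()
for a in (8,0,-8,-16):
    p,o=arc(a); robot.move_l(p,o,speed=60)
    print(a,round(monitor.current_time_s(),2),np.round(ft(a),2),np.round(post(),2))
snap("wrist","w4")
E
```

```text
11.2333 31.85686650064444 [ 0.17  0.7  -0.27]
17.1870018566233 [-0.35  0.33 -0.06]
8 11.78 [ 0.45 -0.49  0.09] [ 7.91 75.12]
0 12.1 [ 0.76 -0.28 -0.16] [-1.000e-02  7.503e+01]
-8 12.43 [-0.18  0.32  0.26] [-7.92 74.97]
-16 12.75 [-0.1   0.68  0.47] [-15.87  74.96]
```

View pics/w4.png

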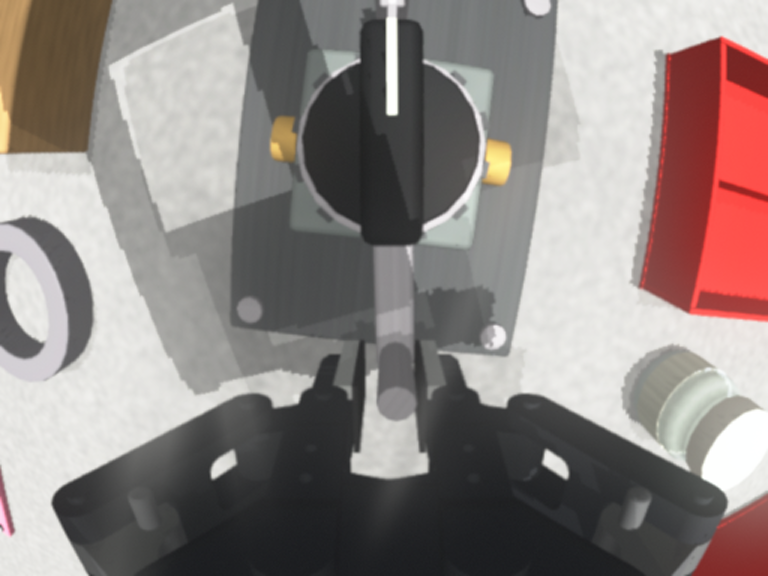

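The post is caged at (395,390), riding on the rear pad, with the knob still aligned. From here I step towards the bite.

```bash
python3 - <<'E'
from h import *
for a in (-24,-32,-35):
    p,o=arc(a); robot.move_l(p,o,speed=50)
    print(a,np.round(ft(a),2))
a=-35
while a>-76:
    a-=1.0
    p,o=arc(a); robot.move_l(p,o,speed=20); x=ft(a)
    print(a,round(monitor.current_time_s(),2),np.round(x,2),np.round(post(),2))
    if x[0]>5: break
robot.dwell(0.2); print(np.round(ft(a),2),np.round(post(),2))
E
```

```text
-24 [0.16 0.41 0.81]
-32 [ 0.35  0.59 -0.78]
-35 [ 0.52  0.03 -0.09]
-36.0 14.02 [ 1.11 -0.44 -0.33] [-35.84  74.99]
-37.0 14.27 [ 1.74 -0.34  0.12] [-37.    75.01]
-38.0 14.52 [ 0.5  -0.25  0.64] [-38.12  75.01]
-39.0 14.77 [ 0.6  -0.52  0.46] [-39.12  75.03]
-40.0 15.02 [ 0.18 -0.6  -0.2 ] [-40.11  75.  ]
-41.0 15.27 [ 0.81 -0.08 -0.02] [-41.09  75.02]
-42.0 15.52 [ 0.58 -0.07  0.04] [-42.07  75.01]
-43.0 15.77 [ 1.01 -0.3  -0.12] [-43.08  75.04]
-44.0 16.02 [0.49 0.56 0.83] [-44.07  75.06]
-45.0 16.27 [ 1.05 -0.61  0.13] [-45.05  75.06]
-46.0 16.52 [ 5.04 -2.18 -1.51] [-45.45  74.96]
[ 5.31 -1.91 -1.23] [-45.44  74.96]
```

```bash
python3 - <<'E'
from h import *
a=-46.0
while a>-49.9:
    a-=0.5
    p,o=arc(a); robot.move_l(p,o,speed=10); robot.dwell(.1)
    x=np.mean([ft(a) for _ in range(3)],0)
    print(a,round(monitor.current_time_s(),2),np.round(x,2),np.round(post(),2),monitor.current_opening().round(2))
    if x[0]>12: break
E
```

```text
Traceback (most recent call last):
AttributeError: 'float' object has no attribute 'round'
```

```bash
python3 - <<'E'
from h import *
a=-46.5
print(np.round(ft(a),2),np.round(post(),2))
while a>-49.9:
    a-=0.5
    p,o=arc(a); robot.move_l(p,o,speed=10); robot.dwell(.1)
    x=np.mean([ft(a) for _ in range(3)],0)
    print(a,round(monitor.current_time_s(),2),np.round(x,2),np.round(post(),2),round(float(monitor.current_opening()),2))
    if x[0]>12: break
E
```

```text
[ 6.91 -2.43 -1.16] [-45.58  74.91]
-47.0 17.42 [ 7.34 -2.9  -1.35] [-45.79  74.89] 16.68
-47.5 17.77 [ 8.61 -3.05 -2.42] [-46.11  74.82] 17.14
-48.0 18.12 [ 8.86 -3.3  -2.44] [-46.51  74.81] 16.94
-48.5 18.47 [10.15 -2.73 -2.48] [-46.93  74.8 ] 17.26
-49.0 18.82 [10.54 -3.61 -3.06] [-47.32  74.79] 17.26
-49.5 19.17 [ 9.75 -4.05 -2.41] [-47.74  74.76] 17.0
-50.0 19.52 [ 9.8  -3.89 -2.27] [-48.15  74.78] 17.14
```

```bash
python3 - <<'E'
from h import *
a=-50.0
while a>-56:
    a-=0.5
    p,o=arc(a); robot.move_l(p,o,speed=10); robot.dwell(.1)
    F=[]
    for _ in range(4): F.append(ft(a)); robot.dwell(.03)
    x=np.mean(F,0); ps=post()
    print(a,round(monitor.current_time_s(),2),np.round(x,2),np.round(ps,2))
    if x[0]>13.6 or ps[0]<-51.2: break
snap("wrist","w5")
E
```

```text
-50.5 20.0 [10.53 -4.34 -3.1 ] [-48.58  74.73]
-51.0 20.48 [10.77 -4.51 -3.34] [-48.99  74.73]
-51.5 20.97 [11.61 -4.95 -3.66] [-49.38  74.73]
-52.0 21.45 [11.19 -5.31 -3.89] [-49.82  74.71]
-52.5 21.93 [11.95 -5.36 -3.74] [-50.22  74.68]
-53.0 22.42 [12.36 -5.55 -4.2 ] [-50.65  74.69]
-53.5 22.9 [12.56 -5.65 -4.24] [-51.07  74.66]
-54.0 23.38 [12.79 -6.14 -4.41] [-51.48  74.65]
```

View pics/w5.png

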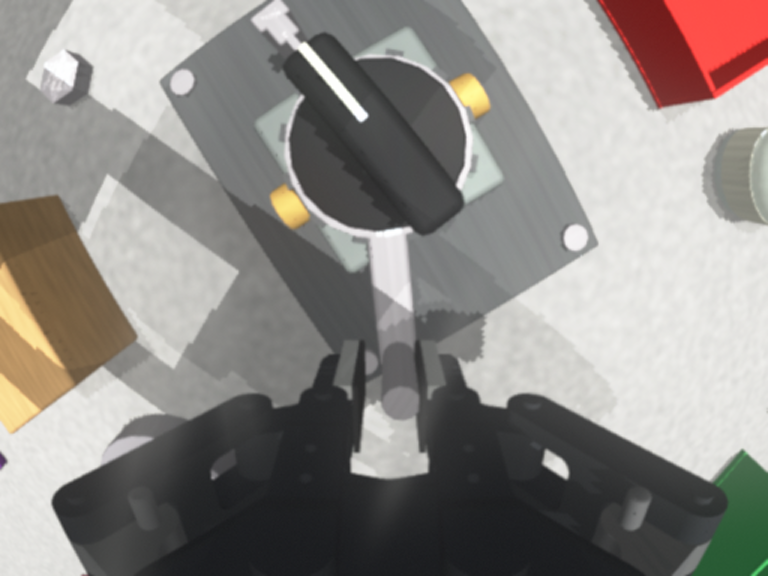

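```bash
python3 - <<'E'
from h import *
a=-54.9
p,o=arc(a); robot.move_l(p,o,speed=10); robot.dwell(.2)
F=[]
for _ in range(6): F.append(ft(a+4.5)); robot.dwell(.03)
print(round(monitor.current_time_s(),2),np.mean(F,0).round(2),np.round(post(),2))
p,o=arc(-50.5); robot.move_l(p,o,speed=15); robot.dwell(.2)
print(np.round(ft(-50),2),np.round(post(),2))
jaws.grip(30)
print(np.round(ft(-50),2),np.round(post(),2),monitor.current_opening())
c=monitor.current_tcp_pos(); robot.move_l([c[0],c[1],200],speed=100)
robot.move_pose([485,57,290],down(0.1))
snap("wrist","w6")
d=dict(np.load("w6.npz"));pc=d["pixels"][:,:,::-1][85:255,165:365]
cv2.imwrite("pics/w6c.png",cv2.resize(pc,(700,595),interpolation=cv2.INTER_CUBIC))
print(monitor.current_time_s(), monitor.current_force())
E
```

```text
24.1 [13.68 -5.03 -4.89] [-52.26  74.61]
[ 0.19 -0.28 -0.09] [-50.76  75.02]
[-0.04  0.12 -0.2 ] [-50.55  75.03] 30.28294728159142
26.7833 [-0.23446848 -0.67385649  0.29549821]
```

View pics/w6c.png

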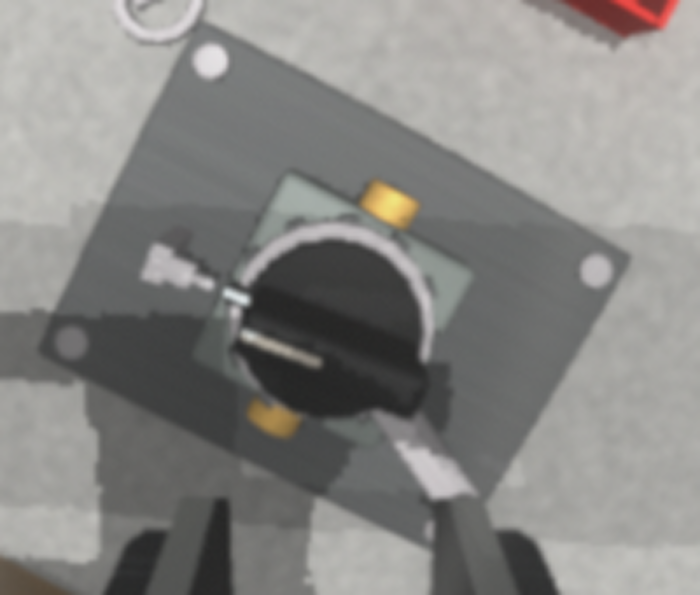

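View pics/w6.png

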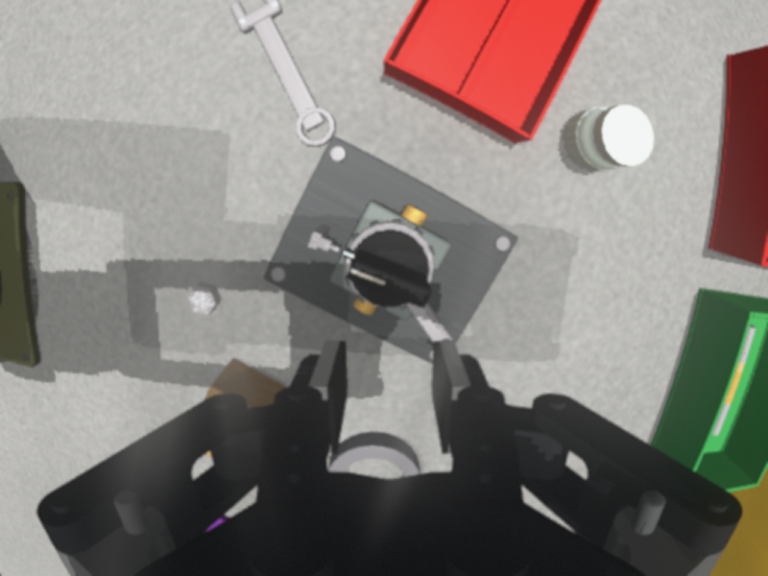

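The pointer still faces the index finger: its tip is at (237,297) and the finger's tip at (214,287) in the crop. The stock is where it was, and the gripper is clear.

```bash
python3 - <<'E'
from h import *
job.hand_in(); print(monitor.current_time_s())
E
```

```text
the job is handed in; nothing more can be done
the job is handed in; nothing more can be done
```

I set the pointer to the index and tightened the lock ring, and handed the job in about 27 s into the 64 s allowed. No verdict was reported.

- **Pointer:** I turned the knob 0.74 rad clockwise. The wrist picture then showed the pointer within about 1° (0.5 mm) of the index. In the last picture, after locking, it looked the same by eye.
- **Lock ring:** The ring ran freely for about 58°, and then the post began to resist. I pushed it on until the force along its path was 13.7 N, which is tight but just under the 14–15 N you gave as right.
- **Disagreement:** The force puts the ring about 6 mm past the bite. The tool's own travel, which includes some give in the fingers, puts it nearer 8 mm. Both lie between tight (4 mm) and spoilt (12 mm).
- **Post travel:** The post moved about 62° in all, roughly 77 mm from where it started, against the 60 mm needed.
- **Release:** The force fell to zero after I backed off. The gripper was opened and lifted clear, touching nothing.
- **Stock:** The items in the last view looked undisturbed. The gripper partly hid the carton, the tape roll and the post.

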